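Knock a stuck wooden pendant out of its drilling nest

TASK

A wooden pendant disc is stuck flush in the pocket of the drilling nest. Take the knockout yoke by its top bar, bring its rod under the nest from the open side, feel gently for the hole in the underside and push the rod up until its collar meets the underside, so that the disc stands up out of the pocket but stays in it; then lower the yoke, draw it out and set it upright on the bench clear of the nest. Press only gently on the nest, do not touch the disc with anything but the rod, and leave the bowl, bottle, jar and bangle where they are.

Things in the scene. Friction and masses are not known exactly. Their poses are not given: they have to be found in the camera images.
- nest: Fixed aluminium drilling nest. Origin on the bench below the pocket's centre, z up. A 60 x 60 mm block, top 96 mm above the bench, overhangs from a post at its own +y (60 mm wide, y +30 to +50 mm; the post's foot is 110 mm wide, 10 mm high, y +30 to +90 mm). The space under the block is open from the bench up to 68 mm towards its -y, -x and +x. Rigid, does not give.
- nest_mouth (a point): Centre of the mouth of the nest's round pocket (38 mm wide, 16 mm deep), level with the block's top, 96 mm above the bench; axes as the nest's. The pocket's floor has a 28 mm wide opening in its middle.
- nest_under (a point): Point on the pocket's axis, 68 mm above the bench, on the underside of a steel guide bush (40 mm square, 6 mm thick; around it the block's underside is at 74 mm). The bush's plain 12 mm hole has its centre 6 mm off this point, in a direction that differs each time and is not seen or given: find it by touching the underside with the rod. The disc's bottom is 12 mm above here at the start.
- disc_center (a point): Centre of the wooden pendant disc, 36 mm wide, 16 mm thick, about 20 g. At the start it sits on the pocket's floor, its top flush with the block. Four spring plungers near the pocket's mouth grip its rim: it takes about 5 to 10 N to push it up, and it stays at the height where it is left while 5 mm or more of it is in the pocket.
- yoke_grip (a point): Centre of the top bar of the loose steel knockout yoke (0.35 kg), 120 mm above its underside. Closed frame in its x-z plane, z up: top bar along x 110 x 14 x 16 mm, two uprights 90 mm apart inside, foot 110 x 50 (y) x 12 mm on which it stands. The bar's underside is 112 mm up. It passes round the nest's block, foot below and bar above, with its x along the nest's x, either way round.
- rod_tip (a point): Flat tip of the knockout rod, which stands up from the middle of the yoke's foot, 37 mm above the yoke's underside and 83 mm straight below yoke_grip. Rod 8 mm wide, 21 mm long above a collar 18 mm wide and 4 mm high. The collar does not pass the hole: when it meets the bush's underside the disc has been pushed up 9 mm.
- bowl: White plastic bowl, 110 mm wide, 45 mm high, loose; origin under its centre. Leave it alone.
- glue: White bottle, 40 mm wide, 90 mm high, loose; origin under its centre. Leave it alone.
- bead_jar: Amber jar with a steel lid, 56 mm wide, 60 mm high, loose; origin under its centre. Leave it alone.
- bangle: Dark wooden bangle lying flat, 72 mm wide, 12 mm high, loose; origin under its centre. Leave it alone.
There are look-alikes about, which are no part of the job. Of the things shaped like the part that bears yoke_grip, the dark steel one is meant.

How it is judged:
By the outcome, as a careful person would: the job done as asked, in the order asked, and still so for the second after the job is handed in, with the robot touching nothing.
It also fails if it takes over 58 s, if anything falls off the work surface, if the arm or the gripper's body presses on something with over 40 N, if the wrist force passes 120 N, or if a joint passes its speed limit or range.

ROBOT

A 6-joint arm with a two-finger parallel gripper is mounted at the origin on the work surface. World frame = base frame: x ahead of the robot, y to its left, z up, the work surface at z = 0. Lengths are in mm, angles in rad, forces in N, time in s.
With the tool pointing down it reaches from about 350 to 975 mm from the base axis. Payload 7.1 kg.
Tool frame: the origin (TCP) lies on the centre line of the jaws, within the pads' length; the fingertips stand 8 mm ahead of it and the grasp point (between the pads) lies 11 mm behind it; z points along the fingers, x is the direction in which the jaws open and shut, and the axes are right-handed (so a half turn about z gives the same grasp; the last joint's range is limited). The gripper opens to 88 mm and grips with 3 to 60 N. Pads are 20 mm wide; open, the fingers measure 115 mm over their backs; the gripper's body (75 mm by 178 mm) begins 61 mm behind the grasp point.
Start: joints at [1.213, 0.423, 1.63, -0, 1.089, -0.019], TCP at [207.69, 589.466, 230.675] pointing down, gripper open.
Joint ranges: [-3, 3], [-0.9, 2.11], [0.09, 2.58], [-1.31, 4.45], [0.11, 2.69], [-2.54, 2.54]. Speed limits (rad/s): [2.39, 2.39, 3.01, 3.14, 3.14, 3.14].

INTERFACE

Orientations are given as a rotation vector (axis times angle).
In Python, from workcell import ctrl gives the robot as it stands.
- The arm moves only by the shell command python3 -m handwheel 'ROWS'. ROWS is JSON, a list of rows, each a list of 3 entries, a list of its own where there are three numbers: the turn, a rotation vector about the tool's x, y, z in rad, then the shift along the tool's x, y, z in mm, then the opening, from 0 (shut) to 1 (fully open). In form: [[[ax, ay, az], [tx, ty, tz], jaw], ...]. A call has exactly 10 rows; each row shifts and turns the pose as measured when the row begins, along the tool's axes as they then stand; what a row does not reach is not made up. A row lasts 1/12 s, in which the tool goes at most 41.7 mm and 7.16 degrees, less where a joint would pass 70% of its speed; a pose out of reach is approached as far as the arm can. A call with a gripper value outside its range is refused whole. The fingers move at their own pace and stop on an object; the grip force is fixed at half the most. Time passes only in rows, so rows that do not move let the fingers close, or fill a call up. It gives the time, the measured TCP pose, the force and the opening at its end, in the units of the state.
- ctrl.get_obs(): the state, without advancing time (a new reading comes with each control period).
- ctrl.get_image(name): name is "scene" or "top" or "wrist"; returns a dict with "pixels" (384x512x3 uint8, red, green, blue), "camera_matrix" (3x3 intrinsics, pixels), "rvec" (rotation vector, rad) and "tvec" (3), from world to camera coordinates, as OpenCV has them. Camera axes: x right, y down, z forward; pixel columns grow to the right and rows downward; lengths in mm; the calibration is good to about 2 mm. The wrist camera is an equidistant fisheye: a pixel r from the principal point sees the ray r / f radians off the axis. A picture is of the moment at which its call begins. There is no depth.
- ctrl.close_job(): hands the job in, once; it reports no verdict.
Trained networks look in a picture, given as the dict that the camera call returned (one of the last four; its "shot" number tells which), for a name from the list of things; names that differ only in an ending like _2 or _b are one class to them, and where a whole thing is asked for, a point or a joint stands for the part that bears it (a point fixed in the world has none). Each returns a list of dicts, best first, with "score" (0 to 1); they miss things now and then, are a little off and sometimes report something else, mostly with a low value. They report only what shows in the picture. A call takes as long as a camera call. They do not tell look-alikes from the thing itself.
- ctrl.look_for(picture, query): "position" ([x, y, z] in mm, in the coordinates of the camera as it stood for that picture, good to about 4 mm: the middle of the surface that is visible of it).
- ctrl.spot_point(picture, query): "position" ([x, y, z] in mm, in the coordinates of the camera as it stood for that picture, good to about 4 mm: a listed point, or the origin of a listed thing).
The state is a dict: "t": time; "qpos": joint angles; "qvel": joint speeds; "joint_torque": joint torques, N m; "ee_pos": TCP position; "orientation": TCP orientation; "ft_force": force on the tool from outside, world axes, zero at the start; "moment": the same for the moment, N m; "width": finger opening in mm.
Only numpy, scipy, OpenCV 4.12 (cv2) and the standard library are available. Lean on these libraries where they do the work, as an engineer would, in place of code of your own. Each camera call takes 0.05 s, during which the arm holds its last target.

## Working session

There is one attempt and no reset: what is moved stays moved. The work goes in short steps, Python scripts to look and compute and a shell command to move; the robot and the scene stay as the last step left them, time stands still between calls to the robot, and variables do not carry over. Pictures are saved under pics/ and viewed, and the job is handed in when it is done.

```bash
ls; mkdir -p pics; python3 - <<'E'
from workcell import ctrl
import cv2
o=ctrl.get_obs(); print({k:o[k] for k in('t','ee_pos','orientation','ft_force','moment','width')})
for n in('scene','top','wrist'):
    p=ctrl.get_image(n); cv2.imwrite(f'pics/{n}0.png',p['pixels'][:,:,::-1]); print(n,p['camera_matrix'],p['rvec'],p['tvec'],p['shot'])
E
```

```text
pics
{'t': 0.0, 'ee_pos': array([207.52746375, 588.95586504, 229.90322511]), 'orientation': array([ 2.56342429e+00,  1.81461605e+00, -1.91369844e-03]), 'ft_force': array([-0.54083109, -0.37583622,  0.1118304 ]), 'moment': array([ 0.00071175, -0.04021913, -0.00974354]), 'width': 87.33961293384777}
scene [[362.2536064    0.         255.82785858]
 [  0.         362.2536064  194.12640771]
 [  0.           0.           1.        ]] [ 1.91646229  1.34088379 -0.60312977] [-132.80180884 -270.35143963 1382.98900257] 1
top [[445.18193079   0.         257.63929727]
 [  0.         445.18193079 187.78095468]
 [  0.           0.           1.        ]] [ 2.11887954 -2.15961244  0.18877061] [-33.9537058  561.10112168 998.41315549] 2
wrist [[297.31863964   0.         260.92291004]
 [  0.         297.31863964 194.64854124]
 [  0.           0.           1.        ]] [-2.38809679 -1.69252517 -0.2128793 ] [-625.0579161   -31.54696652  389.656699  ] 3
```

View pics/scene0.png

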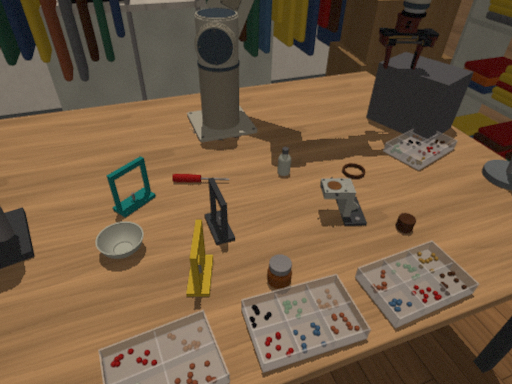

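View pics/top0.png

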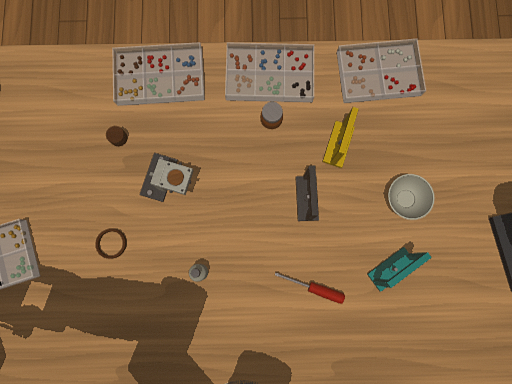

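View pics/wrist0.png

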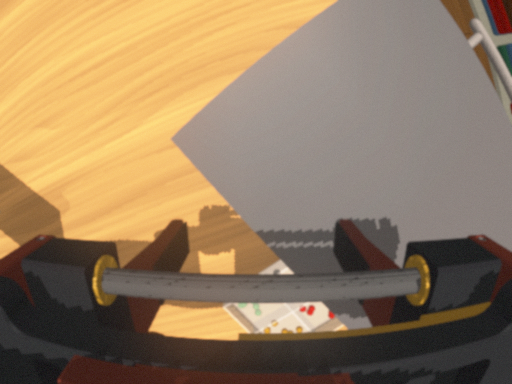

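Yoke candidates, by scene pixel and top pixel: teal (130,188 / 400,268), yellow (200,262 / 342,137) and dark (220,212 / 308,193). I choose the dark steel one. The nest is at about (345,198 / 172,177).

```bash
cat > h.py <<'E'
from workcell import ctrl
import cv2, numpy as np
from scipy.spatial.transform import Rotation as R
def cam(p): return R.from_rotvec(np.ravel(p['rvec'])).as_matrix(), np.ravel(p['tvec'])
def toworld(p,x):
    r,t=cam(p); return r.T@(np.array(x)-t)
def pix(p,u,v,z):
    r,t=cam(p); K=p['camera_matrix']; d=np.array([(u-K[0,2])/K[0,0],(v-K[1,2])/K[1,1],1.])
    c=-r.T@t; d=r.T@d; return c+d*(z-c[2])/d[2]
def proj(p,X):
    r,t=cam(p); x=p['camera_matrix']@(r@np.array(X,float)+t); return x[:2]/x[2]
E
python3 - <<'E'
from h import *
np.set_printoptions(precision=1,suppress=True)
for n in('scene','top'):
    p=ctrl.get_image(n)
    for q in('yoke_grip','rod_tip','nest','nest_mouth','nest_under','disc_center','bowl','glue','bead_jar','bangle'):
        print(n,q,[(round(d['score'],2),toworld(p,d['position'])) for d in ctrl.spot_point(p,q)][:4])
    im=p['pixels'][:,:,::-1]
    if n=='top':
        a=cv2.resize(im[140:240,270:350],None,fx=6,fy=6,interpolation=2); b=cv2.resize(im[130:220,120:220],None,fx=6,fy=6,interpolation=2)
    else:
        a=cv2.resize(im[170:250,190:250],None,fx=7,fy=7,interpolation=2); b=cv2.resize(im[160:240,300:390],None,fx=7,fy=7,interpolation=2)
    cv2.imwrite(f'pics/{n}_yoke.png',a); cv2.imwrite(f'pics/{n}_nest.png',b)
E
```

```text
scene yoke_grip [(0.93, array([ 540.3, -166. ,  126.5])), (0.74, array([ 364.7, -356.7,  121.2])), (0.69, array([ 675.3, -248.2,  117.8]))]
scene rod_tip [(0.9, array([ 539.1, -164.2,   37.2])), (0.62, array([ 673.6, -248.3,   36.8])), (0.58, array([ 365.2, -356.4,   37.5]))]
scene nest [(0.6, array([582.4, 139.1,  -2.1]))]
scene nest_mouth [(0.78, array([579.1, 143.4,  96.8]))]
scene nest_under [(0.58, array([579.1, 139.4,  68.6])), (0.52, array([363.7,  92.4,   1.3]))]
scene disc_center [(0.53, array([578.3, 144.1,  90.2]))]
scene bowl [(0.86, array([ 533.4, -407.3,    1.9]))]
scene glue [(0.66, array([367.3,  96.4,  -1.6])), (0.64, array([439.4, 310. ,  -1.4]))]
scene bead_jar [(0.62, array([741.8, -84.7,   5.1]))]
scene bangle [(0.7, array([436.5, 309.3,   1.3]))]
top yoke_grip [(0.94, array([ 677.5, -249.6,  122.6])), (0.67, array([ 365.9, -359.1,  121.6])), (0.61, array([ 541.4, -163.6,  117.7]))]
top rod_tip [(0.94, array([ 366.6, -358.7,   37.1])), (0.9, array([ 543.1, -164.7,   36. ])), (0.75, array([ 675.9, -250. ,   36.6]))]
top nest [(0.85, array([576.9, 136.8,  -1.3]))]
top nest_mouth [(0.89, array([585.4, 142.1,  98.1]))]
top nest_under [(0.75, array([580. , 141.4,  67.5]))]
top disc_center [(0.76, array([580.5, 140.5,  84.5]))]
top bowl []
top glue [(0.6, array([578.9, 139.7,  87.1])), (0.56, array([367.7,  99.9,  -1.3]))]
top bead_jar []
top bangle [(0.63, array([442.1, 305.1,   0.1]))]
```

View pics/top_yoke.png

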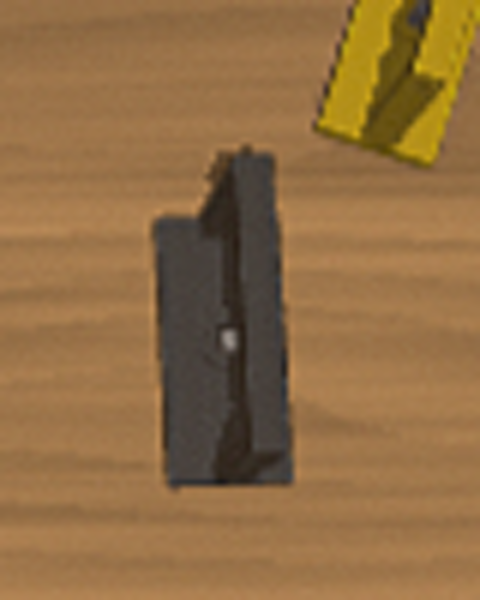

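View pics/scene_yoke.png

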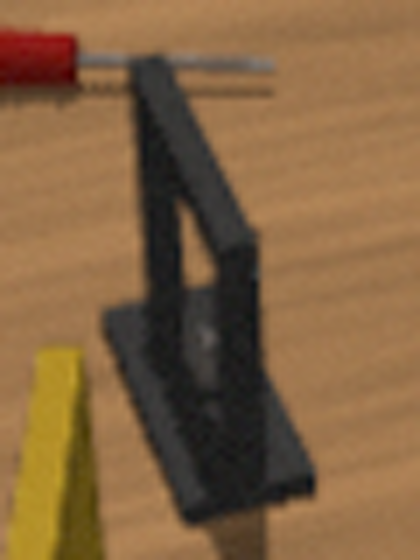

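View pics/top_nest.png

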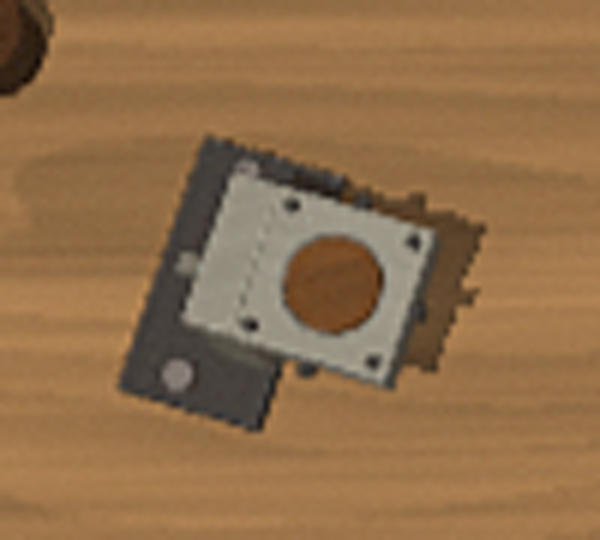

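View pics/scene_nest.png

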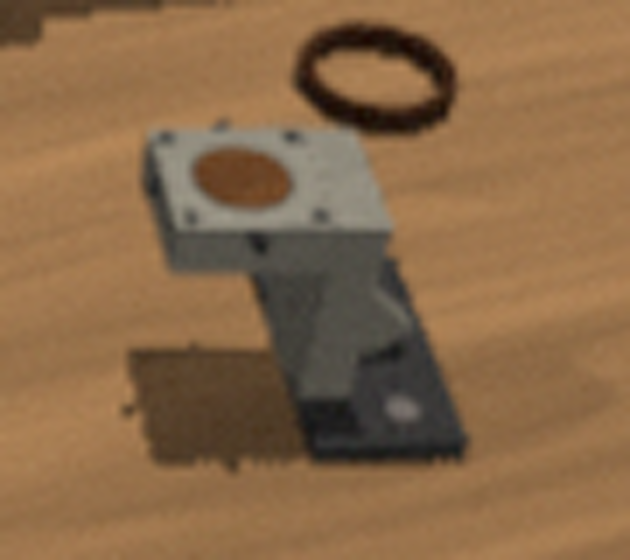

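```bash
python3 - <<'E'
from h import *
np.set_printoptions(precision=1,suppress=True)
p=ctrl.get_image('top')
f=lambda u,v,x0,y0,z:pix(p,x0+u/6-.5+1/12,y0+v/6-.5+1/12,z)
A=[f(u,v,120,130,96) for u,v in((435,232),(390,387),(185,322),(240,175))]
for a in A: print('nest',a)
d=A[0]-A[1];e=A[3]-A[2];print(np.degrees(np.arctan2(d[1],d[0])),np.degrees(np.arctan2(e[1],e[0])))
d=A[3]-A[0];e=A[2]-A[1];print(np.degrees(np.arctan2(d[1],d[0])),np.degrees(np.arctan2(e[1],e[0])))
print('disc',f(333,284,120,130,96))
B=[f(u,v,270,140,128) for u,v in((237,152),(274,152),(293,485),(254,485))]
for a in B: print('bar',a)
for a,b in((B[0],B[3]),(B[1],B[2])): 
    d=a-b;print(np.degrees(np.arctan2(d[1],d[0])),np.linalg.norm(d))
print(sum(B)/4,'rod',f(229,340,270,140,37))
C=[f(u,v,270,140,12) for u,v in((155,218),(168,487))]; print(C,np.degrees(np.arctan2(*(C[0]-C[1])[1::-1])))
o=ctrl.get_obs(); print(R.from_rotvec(o['orientation']).as_matrix(), o['t'])
# jig: scene refine
s=ctrl.get_image('scene')
for X in ([580,141,96],[541,-165,128],[541,-165,37]): print(proj(s,X),proj(p,X))
E
```

```text
nest [599.4 102.5  96. ]
nest [540.9 118.9  96. ]
nest [566.8 195.4  96. ]
nest [622.6 175.9  96. ]
-15.674747267945406 -19.276062928403753
72.43291247433996 71.27437674230057
disc [580.2 140.5  96. ]
bar [ 595.3 -157.   128. ]
bar [ 595.1 -170.5  128. ]
bar [ 473.6 -172.3  128. ]
bar [ 473.9 -158.4  128. ]
0.6353706371956457 121.4715173961064
0.8408499045372102 121.49991068858014
[ 534.5 -164.5  128. ] rod [ 539.5 -162.8   37. ]
[array([ 593.8, -137.8,   12. ]), array([ 484.2, -139.3,   12. ])] 0.7844218957519805
[[ 0.3  0.9  0. ]
 [ 0.9 -0.3 -0. ]
 [-0.   0.  -1. ]] 1.3
[334.5 185.2] [174.9 177. ]
[216.7 191. ] [313.7 189.4]
[218.4 218.6] [308.6 195.6]
```

Close crop: the dark yoke's bar runs along world x, centre about (540,-164.5), yaw about 0.7°. The nest axis is at about (580,140.5) with nest +y at about 72°, so its open side faces the yoke. I'll move to the yoke now.

```bash
python3 -m handwheel '[[[0,0,0],[-30,28,0],1],[[0,0,0],[-30,28,0],1],[[0,0,0],[-30,28,0],1],[[0,0,0],[-30,28,0],1],[[0,0,0],[-30,28,0],1],[[0,0,0],[-30,28,0],1],[[0,0,0],[-30,28,0],1],[[0,0,0],[-30,28,0],1],[[0,0,0],[-30,28,0],1],[[0,0,0],[-30,28,0],1]]'
cat >> h.py <<'E'
def tool(dx,dy,dz):
    o=ctrl.get_obs(); return R.from_rotvec(o['orientation']).as_matrix().T@np.array([dx,dy,dz],float)
def st():
    np.set_printoptions(precision=2,suppress=True)
    o=ctrl.get_obs(); M=R.from_rotvec(o['orientation']).as_matrix()
    print('t',round(o['t'],2),'pos',o['ee_pos'],'xang',np.degrees(np.arctan2(M[1,0],M[0,0])).round(2),'zax',M[:,2],'F',o['ft_force'],'M',o['moment'],'w',round(o['width'],1)); return o
def goto(x,y,z):
    o=st(); d=np.array([x,y,z])-o['ee_pos']; print('tool delta',tool(*d),'len',np.linalg.norm(d))
E
python3 -c "
from h import *
goto(540,-164.5,190)"
```

```text
t: 2.18
ee_pos: [373.6, 212.3, 229.9]
orientation: [-2.55, -1.829, -0.012]
ft_force: [0.3, 0.3, 0.9]
width: 87.5
t 2.18 pos [373.6  212.3  229.94] xang 71.31 zax [ 0.    0.01 -1.  ] F [0.35 0.33 0.94] M [ 0.03 -0.01 -0.02] w 87.5
tool delta [-303.94  278.29   37.93] len 413.8407972769397
```

```bash
python3 -m handwheel '[[[0,0,0],[-30,28,0],1],[[0,0,0],[-30,28,0],1],[[0,0,0],[-30,28,0],1],[[0,0,0],[-30,28,0],1],[[0,0,0],[-30,28,0],1],[[0,0,0],[-30,28,0],1],[[0,0,0],[-30,28,0],1],[[0,0,0],[-30,28,0],1],[[0,0,0],[-30,28,0],1],[[0,0,0],[-30,28,0],1]]' >/dev/null
python3 -c "
from h import *
goto(540,-164.5,160)
p=ctrl.get_image('wrist'); cv2.imwrite('pics/w1.png',p['pixels'][:,:,::-1])
for q in('yoke_grip','rod_tip'): print(q,[(round(d['score'],2),toworld(p,d['position'])) for d in ctrl.spot_point(p,q)][:4])
"
```

```text
t 3.02 pos [ 541.94 -169.33  231.5 ] xang 71.23 zax [ 0.01  0.01 -1.  ] F [ 1.47 -0.41 -0.76] M [-0.   -0.06 -0.01] w 87.6
tool delta [ 3.11 -4.04 71.5 ] len 71.68566553393997
yoke_grip [(0.93, array([ 674.38, -250.08,  118.44])), (0.87, array([ 363.39, -357.16,  119.61])), (0.85, array([ 538.7 , -164.03,  123.13]))]
rod_tip [(0.95, array([ 548.23, -163.05,   37.71])), (0.94, array([ 365.39, -359.13,   35.58])), (0.61, array([ 672.47, -242.39,   34.76]))]
```

View pics/w1.png

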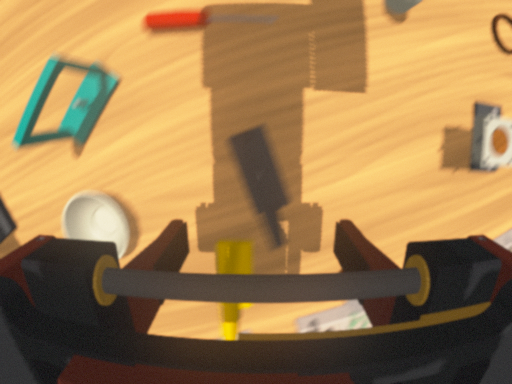

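```bash
python3 -m handwheel '[[[0,0,-0.113],[0,0,0],1],[[0,0,-0.113],[0,0,0],1],[[0,0,-0.114],[0,0,0],1],[[0,0,0],[5,-2,20],1],[[0,0,0],[0,0,25],1],[[0,0,0],[0,0,25],1],[[0,0,0],[0,0,0],1],[[0,0,0],[0,0,0],1],[[0,0,0],[0,0,0],1],[[0,0,0],[0,0,0],1]]' >/dev/null
python3 -c "
from h import *
goto(540,-164.5,109)
M=R.from_rotvec(ctrl.get_obs()['orientation']).as_matrix()
D=np.array([[np.cos(np.radians(90.7)),np.sin(np.radians(90.7)),0],[np.sin(np.radians(90.7)),-np.cos(np.radians(90.7)),0],[0,0,-1]]).T
D=np.column_stack([D[:,0]*0+np.array([np.cos(np.radians(90.7)),np.sin(np.radians(90.7)),0]),np.array([np.sin(np.radians(90.7)),-np.cos(np.radians(90.7)),0]),[0,0,-1]])
print('turn',R.from_matrix(M.T@D).as_rotvec().round(4))
p=ctrl.get_image('wrist'); cv2.imwrite('pics/w2.png',p['pixels'][:,:,::-1])
p=ctrl.get_image('top'); cv2.imwrite('pics/t2.png',p['pixels'][:,:,::-1])
"
```

```text
t 4.0 pos [ 537.85 -155.39  162.11] xang 91.82 zax [ 0.01  0.01 -1.  ] F [0.07 0.16 0.18] M [ 0.06 -0.01  0.03] w 87.6
tool delta [-9.71  1.23 53.03] len 53.92449004778075
turn [ 0.01 -0.01  0.02]
```

View pics/w2.png

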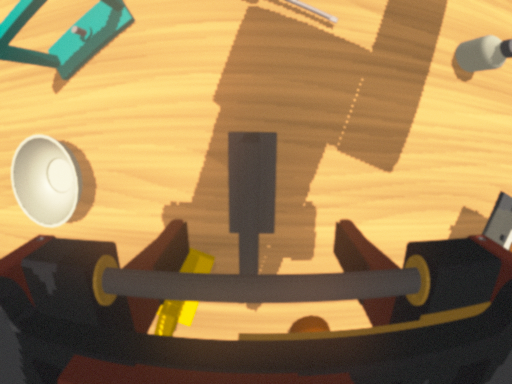

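```bash
python3 -m handwheel '[[[0.012,-0.009,0.02],[-9.7,1.2,0],1],[[0,0,0],[0,0,0],1],[[0,0,0],[0,0,15],1],[[0,0,0],[0,0,10],1],[[0,0,0],[0,0,0],1],[[0,0,0],[0,0,0],1],[[0,0,0],[0,0,0],1],[[0,0,0],[0,0,0],1],[[0,0,0],[0,0,0],1],[[0,0,0],[0,0,0],1]]' >/dev/null
cat >> h.py <<'E'
def turn(ang):
    M=R.from_rotvec(ctrl.get_obs()['orientation']).as_matrix(); c,s=np.cos(np.radians(ang)),np.sin(np.radians(ang))
    D=np.array([[c,s,0],[s,-c,0],[0,0,-1]]); print('turn',R.from_matrix(M.T@D).as_rotvec().round(4))
E
python3 -c "
from h import *
goto(540,-164.5,109);turn(90.7)
p=ctrl.get_image('wrist'); cv2.imwrite('pics/w3.png',p['pixels'][:,:,::-1])
p=ctrl.get_image('top'); cv2.imwrite('pics/t3.png',cv2.resize(p['pixels'][120:260,230:390,::-1],None,fx=4,fy=4))
"
```

```text
t 4.93 pos [ 543.11 -168.72  141.37] xang 90.4 zax [ 0.01 -0.   -1.  ] F [-0.78  0.95  0.2 ] M [ 0.01 -0.04  0.01] w 87.6
tool delta [ 4.35 -3.3  32.33] len 32.78959123422306
turn [ 0.01  0.   -0.01]
```

View pics/w3.png

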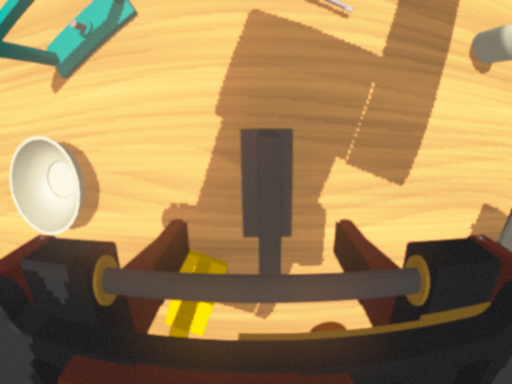

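View pics/t3.png

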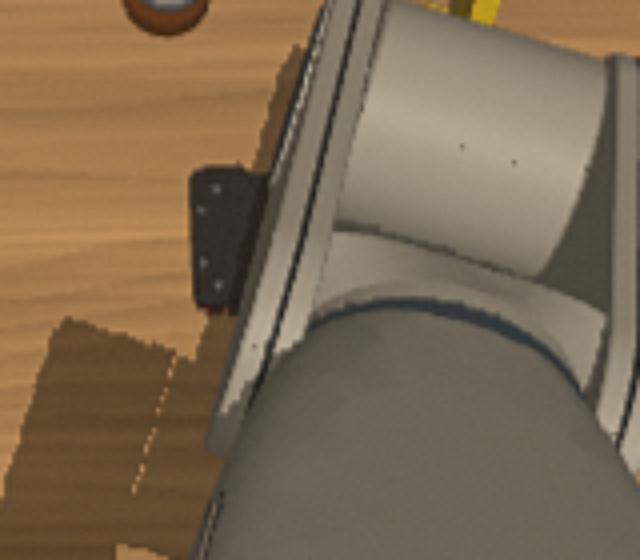

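```bash
python3 -c "
from h import *
for i in range(5):
    o=st(); print(o['qpos'].round(4) if hasattr(o['qpos'],'round') else o['qpos'], o['qvel'].max())
    p=ctrl.get_image('wrist')
    r,t=cam(p); print('cam',-r.T@t, p['rvec'])
turn(90.7)
"
```

```text
t 5.03 pos [ 543.12 -168.71  141.36] xang 90.4 zax [ 0.01 -0.   -1.  ] F [0.56 0.28 0.3 ] M [0.07 0.   0.01] w 88.0
[-0.32  0.46  1.82 -0.    0.85 -1.9 ] 0.003083839772476492
cam [ 474.98 -168.01  295.06] [-2.07 -2.09 -0.27]
t 5.08 pos [ 543.09 -168.68  141.29] xang 90.4 zax [ 0.01 -0.   -1.  ] F [-0.01  0.47  0.11] M [ 0.04 -0.04  0.  ] w 87.5
[-0.32  0.46  1.82 -0.    0.85 -1.9 ] 0.0028085457627773564
cam [ 474.94 -168.    295.  ] [-2.07 -2.09 -0.27]
t 5.13 pos [ 543.08 -168.68  141.25] xang 90.4 zax [ 0.01 -0.   -1.  ] F [0.42 0.33 0.46] M [0.02 0.   0.02] w 88.0
[-0.32  0.46  1.82 -0.    0.85 -1.9 ] 0.004120310380385827
cam [ 474.92 -167.99  294.94] [-2.07 -2.09 -0.27]
t 5.18 pos [ 543.03 -168.67  141.18] xang 90.4 zax [ 0.01 -0.   -1.  ] F [ 0.04 -0.45 -0.92] M [ 0.07  0.01 -0.02] w 88.0
[-0.32  0.46  1.82 -0.    0.85 -1.9 ] 0.0020899841747317807
cam [ 474.9  -167.98  294.89] [-2.07 -2.09 -0.27]
t 5.23 pos [ 542.97 -168.67  141.1 ] xang 90.4 zax [ 0.01 -0.   -1.  ] F [-0.68  0.12  0.42] M [ 0.06  0.03 -0.02] w 87.9
[-0.32  0.46  1.82 -0.    0.85 -1.9 ] 0.0014539332483982466
cam [ 474.88 -167.98  294.85] [-2.07 -2.09 -0.27]
turn [ 0.01  0.   -0.01]
```

```bash
python3 -m handwheel '[[[0.01,0,-0.005],[2.1,-1.5,0],1],[[0,0,0],[2.1,-1.5,0],1],[[0,0,0],[0,0,5],1],[[0,0,0],[0,0,5],1],[[0,0,0],[0,0,5],1],[[0,0,0],[0,0,0],1],[[0,0,0],[0,0,0],1],[[0,0,0],[0,0,0],1],[[0,0,0],[0,0,0],1],[[0,0,0],[0,0,0],1]]' >/dev/null
python3 -c "
from h import *
goto(540,-164.5,109);turn(90.7)
p=ctrl.get_image('wrist')
st()"
```

```text
t 6.12 pos [ 539.03 -163.83  123.63] xang 90.73 zax [-0.01 -0.   -1.  ] F [ 0.59 -0.14 -0.06] M [ 0.03 -0.01 -0.04] w 87.6
tool delta [-0.64  1.05 14.63] len 14.680647602574984
turn [-0.01  0.    0.  ]
t 6.17 pos [ 539.05 -163.83  123.69] xang 90.73 zax [-0.01 -0.   -1.  ] F [ 0.17 -0.07  0.41] M [ 0.03 -0.03 -0.03] w 87.9
```

```bash
python3 -m handwheel '[[[-0.006,0,0],[-0.5,0.8,4.3],1],[[0,0,0],[0,0,4.2],1],[[0,0,0],[0,0,4.2],1],[[0,0,0],[0,0,0],1],[[0,0,0],[0,0,0],1],[[0,0,0],[0,0,0],0.4],[[0,0,0],[0,0,0],0.2],[[0,0,0],[0,0,0],0],[[0,0,0],[0,0,0],0],[[0,0,0],[0,0,0],0]]' >/dev/null
python3 -c "
from h import *
goto(540,-164.5,109);turn(90.7)
p=ctrl.get_image('wrist');p=ctrl.get_image('scene');cv2.imwrite('pics/s4.png',cv2.resize(p['pixels'][130:260,140:300,::-1],None,fx=4,fy=4))
st()"
```

```text
t 7.0 pos [ 540.18 -164.58  109.9 ] xang 90.72 zax [ 0. -0. -1.] F [ 0.59  0.07 -0.39] M [ 0.01 -0.05 -0.  ] w 57.9
tool delta [ 0.08 -0.18  0.9 ] len 0.9215921108754376
turn [0. 0. 0.]
t 7.1 pos [ 540.2  -164.58  109.92] xang 90.72 zax [ 0. -0. -1.] F [0.16 0.05 0.21] M [ 0.04  0.02 -0.  ] w 50.2
```

View pics/s4.png

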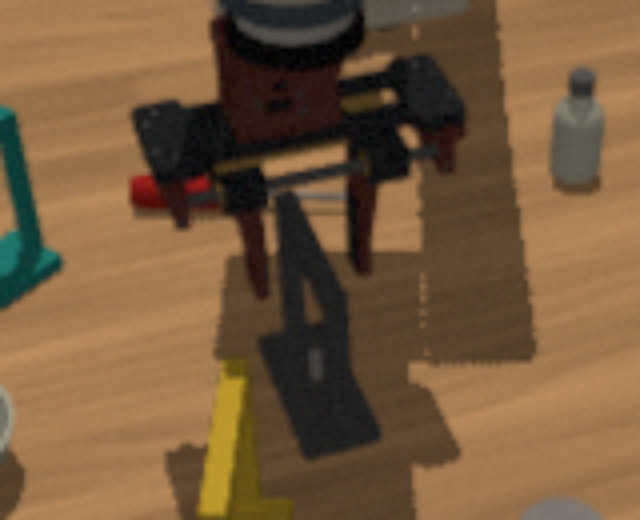

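The jaws straddle the bar and are still closing, so I'll let them finish.

```bash
python3 -m handwheel '[[[0,0,0],[0,0,0],0],[[0,0,0],[0,0,0],0],[[0,0,0],[0,0,0],0],[[0,0,0],[0,0,0],0],[[0,0,0],[0,0,0],0],[[0,0,0],[0,0,0],0],[[0,0,0],[0,0,0],0],[[0,0,0],[0,0,0],0],[[0,0,0],[0,0,0],0],[[0,0,0],[0,0,0],0]]' >/dev/null
python3 -c "
from h import *
st()
p=ctrl.get_image('wrist');cv2.imwrite('pics/w5.png',p['pixels'][:,:,::-1])
p=ctrl.get_image('scene');cv2.imwrite('pics/s5.png',cv2.resize(p['pixels'][130:260,140:300,::-1],None,fx=4,fy=4))
for q in('yoke_grip','rod_tip'): print(q,[(round(d['score'],2),toworld(p,d['position'])) for d in ctrl.spot_point(p,q)][:4])
st()"
```

```text
t 7.93 pos [ 540.2  -164.44  110.  ] xang 90.72 zax [ 0. -0. -1.] F [ 0.42  1.   -0.87] M [ 0.07 -0.03  0.03] w 14.1
yoke_grip [(0.7, array([ 364.86, -358.82,  121.29])), (0.6, array([ 672.64, -249.94,  119.37])), (0.37, array([579.69, 139.96,  69.56]))]
rod_tip [(0.9, array([ 670.6 , -248.27,   37.08])), (0.77, array([ 364.82, -354.34,   37.08])), (0.6, array([ 539.13, -165.87,   38.84])), (0.52, array([439.79, 306.1 ,  -3.58]))]
t 8.13 pos [ 540.21 -164.43  110.01] xang 90.72 zax [ 0. -0. -1.] F [ 0.5  -0.35 -0.08] M [-0.03 -0.07  0.05] w 13.9
```

View pics/w5.png

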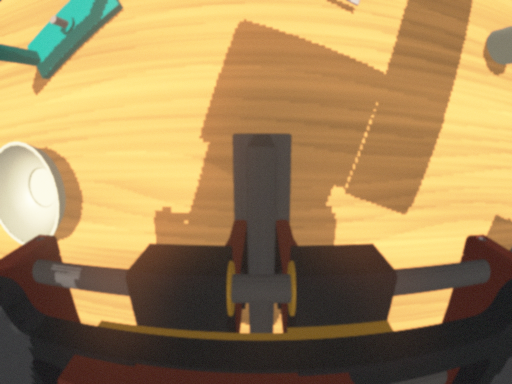

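```bash
python3 - <<'E'
from h import *
np.set_printoptions(precision=2,suppress=True)
p=ctrl.get_image('top')
im=cv2.imread('pics/top0.png'); 
hsv=cv2.cvtColor(im,cv2.COLOR_BGR2HSV)
m=((hsv[...,1]<60)&(hsv[...,2]>120)).astype(np.uint8); m2=np.zeros_like(m); m2[140:205,140:210]=m[140:205,140:210]
c=max(cv2.findContours(m2,0,1)[0],key=cv2.contourArea)
r=cv2.minAreaRect(c); print(r)
b=[pix(p,*q,96) for q in cv2.boxPoints(r)]
for q in b: print(q)
for i in range(4):
    d=b[(i+1)%4]-b[i]; print(np.degrees(np.arctan2(d[1],d[0])),np.linalg.norm(d))
w=((hsv[...,0]<15)&(hsv[...,1]>130)&(hsv[...,2]>60)&(hsv[...,2]<175)).astype(np.uint8); m3=np.zeros_like(w); m3[166:190,164:187]=w[166:190,164:187]
c=max(cv2.findContours(m3,0,1)[0],key=cv2.contourArea); (u,v),s,a=cv2.fitEllipse(c); print('disc',u,v,s,pix(p,u,v,96))
M=cv2.moments(m3*(1),True);print(M['m10']/M['m00'],M['m01']/M['m00'],pix(p,M['m10']/M['m00'],M['m01']/M['m00'],96))
E
```

```text
((169.5500030517578, 174.35000610351562), (37.94733428955078, 28.144271850585938), 18.434947967529297)
[570.44 202.85  96.  ]
[631.42 184.09  96.  ]
[602.25 102.73  96.  ]
[541.8  122.25  96.  ]
-17.102781237403256 63.800977122612366
-109.72625435650903 86.42858603751127
162.1037378739375 63.52339152741151
70.43659211016407 85.53717094201932
disc 175.1705780029297 176.974609375 (14.26275634765625, 15.009529113769531) [580.07 140.3   96.  ]
175.22099447513813 176.96132596685084 [580.1  140.19  96.  ]
```

```bash
python3 -m handwheel '[[[0,0,0],[0,0,-10],0],[[0,0,0],[0,0,-10],0],[[0,0,0.08],[12,1,0],0],[[0,0,0.08],[22,0,0],0],[[0,0,0.08],[22,2,0],0],[[0,0,0.08],[22,4,0],0],[[0,0,0],[22,7,0],0],[[0,0,0],[22,7,0],0],[[0,0,0],[22,7,0],0],[[0,0,0],[12,4,0],0]]' >/dev/null
python3 -c "
from h import *
goto(552,55,130);turn(72)"
```

```text
t 9.02 pos [604.9  -19.39 136.67] xang 71.1 zax [-0. -0. -1.] F [-0.21  0.56 -4.1 ] M [ 0.05  0.01 -0.02] w 13.9
tool delta [ 53.26 -74.15   6.5 ] len 91.52661965080323
turn [ 0.    0.   -0.02]
```

```bash
python3 -m handwheel '[[[0,0,-0.01],[6,-10,1],0],[[0,0,0],[9,-13,1],0],[[0,0,0],[9,-13,1],0],[[0,0,0],[9,-13,1],0],[[0,0,0],[8,-12,1],0],[[0,0,0],[5,-7,0],0],[[0,0,0],[2,-2,0],0],[[0,0,0],[0,0,0],0],[[0,0,0],[0,0,0],0],[[0,0,0],[0,0,0],0]]' >/dev/null
python3 -c "
from h import *
goto(552,55,130);turn(72)
for n in ('scene','wrist','top'):
    p=ctrl.get_image(n)
    cv2.imwrite('pics/%s6.png'%n,cv2.resize(p['pixels'][120:270,220:400,::-1],None,fx=4,fy=4) if n=='scene' else p['pixels'][:,:,::-1])
    for q in('yoke_grip','rod_tip','nest_mouth','disc_center'): print(n,q,[(round(d['score'],2),toworld(p,d['position'])) for d in ctrl.spot_point(p,q)][:4])
"
```

```text
t 9.85 pos [544.87  54.35 132.2 ] xang 71.85 zax [-0. -0. -1.] F [-0.37 -0.55 -3.94] M [-0.06  0.08  0.07] w 13.9
tool delta [2.85 6.58 2.17] len 7.4922171266635615
turn [-0.  0. -0.]
scene yoke_grip [(0.7, array([ 671.54, -252.56,  116.61])), (0.64, array([ 364.56, -356.43,  119.88])), (0.55, array([544.64,  48.97, 144.8 ]))]
scene rod_tip [(0.79, array([544.18,  51.58,  60.38])), (0.74, array([ 364.49, -356.54,   35.99])), (0.67, array([ 673.37, -243.67,   37.75]))]
scene nest_mouth [(0.74, array([577.63, 142.32,  97.34]))]
scene disc_center [(0.58, array([579.49, 142.79,  88.27]))]
wrist yoke_grip [(0.96, array([542.9 ,  53.55, 144.95]))]
wrist rod_tip [(0.62, array([549.79,  57.47,  58.02]))]
wrist nest_mouth []
wrist disc_center [(0.45, array([584.94, 138.17,   3.04]))]
top yoke_grip [(0.97, array([ 367.01, -357.24,  123.67])), (0.63, array([ 677.78, -250.85,  123.56]))]
top rod_tip [(0.63, array([ 365.27, -357.85,   35.37])), (0.57, array([ 671.56, -250.47,   34.9 ]))]
top nest_mouth []
top disc_center []
```

View pics/scene6.png

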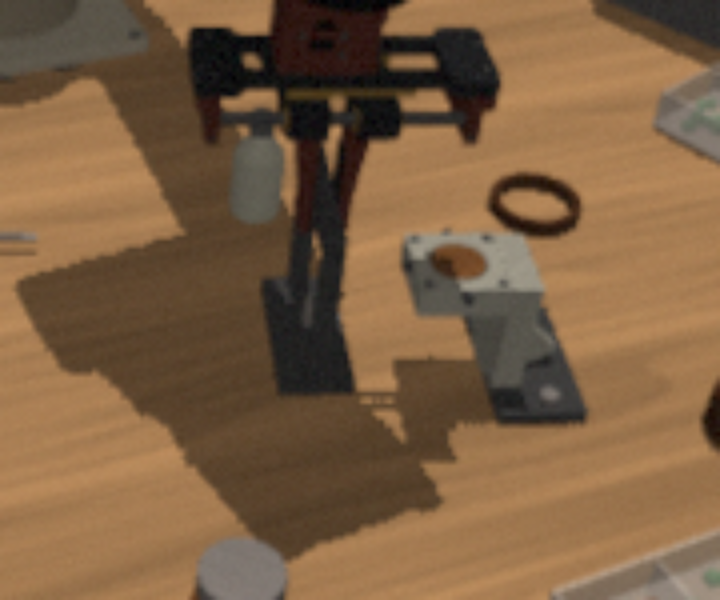

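View pics/wrist6.png

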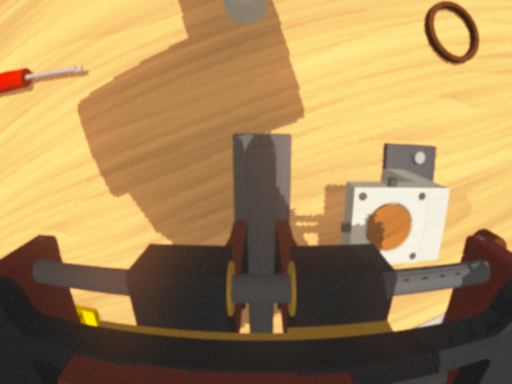

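View pics/top6.png

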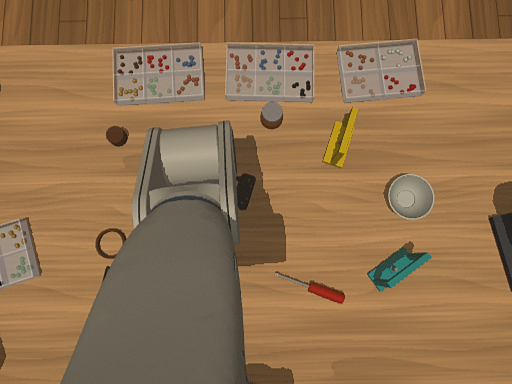

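```bash
cat >> h.py <<'E'
def fpix(p,u,v,z):
    r,t=cam(p); K=p['camera_matrix']; a=np.array([(u-K[0,2])/K[0,0],(v-K[1,2])/K[1,1]]); th=np.linalg.norm(a)
    d=np.r_[a/th*np.sin(th),np.cos(th)]; c=-r.T@t; d=r.T@d; return c+d*(z-c[2])/d[2]
def fproj(p,X):
    r,t=cam(p); K=p['camera_matrix']; x=r@np.array(X,float)+t; s=np.hypot(x[0],x[1]); th=np.arctan2(s,x[2])
    return np.array([K[0,2]+K[0,0]*th*x[0]/s,K[1,2]+K[1,1]*th*x[1]/s])
E
python3 - <<'E'
from h import *
o=st(); p=ctrl.get_image('wrist'); im=p['pixels'][:,:,::-1]
for q in ((389,226,96),(346,182,96),(447,187,96),(341,245,96),(435,262,96),(262,134,34),(234,134,34),(291,134,34),(247,150,128),(277,150,128)):
    w=fpix(p,*q); print(q,w,'tool',tool(*(w-o['ee_pos'])))
a=cv2.resize(im[110:290,220:460],None,fx=3,fy=3,interpolation=2); cv2.imwrite('pics/w7.png',a)
hsv=cv2.cvtColor(im,cv2.COLOR_BGR2HSV)
m=((hsv[...,0]<18)&(hsv[...,1]>120)&(hsv[...,2]<215)).astype(np.uint8); m2=m*0; m2[198:255,362:416]=m[198:255,362:416]
m2=cv2.morphologyEx(m2,cv2.MORPH_OPEN,np.ones((3,3)))
c=max(cv2.findContours(m2,0,1)[0],key=cv2.contourArea); print(cv2.fitEllipse(c),cv2.contourArea(c))
u,v=cv2.fitEllipse(c)[0]; w=fpix(p,u,v,96); print('disc',w,'tool',tool(*(w-o['ee_pos'])))
E
```

```text
t 10.6 pos [544.57  54.55 132.05] xang 71.85 zax [-0. -0. -1.] F [-0.28  0.23 -3.68] M [ 0.01 -0.04 -0.04] w 13.6
(389, 226, 96) [578.6  142.19  96.  ] tool [94.05  5.11 35.59]
(346, 182, 96) [536.75 117.97  96.  ] tool [ 58.   -27.12  35.83]
(447, 187, 96) [565.21 196.36  96.  ] tool [141.36 -24.49  35.43]
(341, 245, 96) [580.46 103.84  96.  ] tool [58.19 18.82 35.73]
(435, 262, 96) [625.27 178.36  96.  ] tool [142.96  38.19  35.29]
(262, 134, 34) [492.45  72.98  34.  ] tool [  1.74 -55.06  98.16]
(234, 134, 34) [484.96  50.49  34.  ] tool [-21.96 -55.18  98.27]
(291, 134, 34) [499.91  96.36  34.  ] tool [ 26.28 -55.27  98.04]
(247, 150, 128) [493.99  64.19 128.  ] tool [ -6.57 -51.07   4.19]
(277, 150, 128) [498.95  79.42 128.  ] tool [  9.44 -51.1    4.11]
((386.3076477050781, 226.95428466796875), (31.440942764282227, 48.15484619140625), 56.908714294433594) 1041.0
disc [578.59 139.97  96.  ] tool [91.94  5.79 35.6 ]
```

View pics/w7.png

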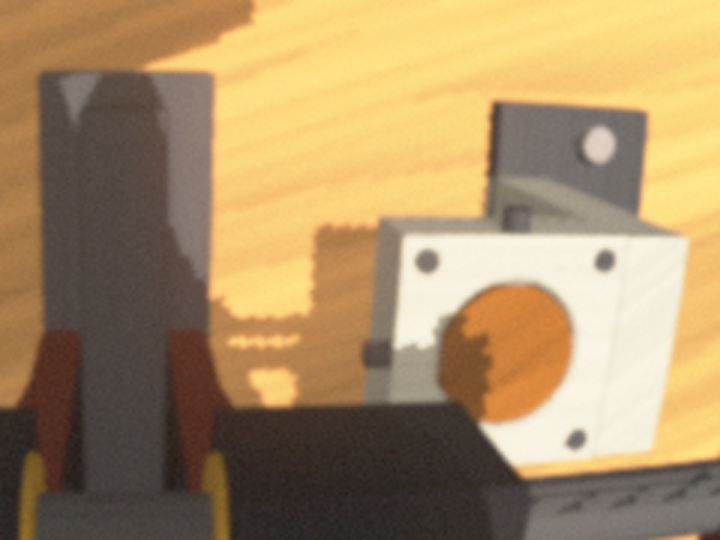

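```bash
python3 - <<'E'
from h import *
o=st(); p=ctrl.get_image('wrist')
f=lambda u,v:(220+u/3-.33,110+v/3-.33)
W=[fpix(p,*f(*q),96) for q in((402,232),(687,238),(653,450),(506.5,353.5))]
for w in W: print(w,tool(*(w-o['ee_pos'])))
for a,b in((0,1),(2,1)): d=W[b]-W[a];print(np.degrees(np.arctan2(d[1],d[0])),np.linalg.norm(d))
goto(579.4,140.1,130)
s=ctrl.get_image('scene'); cv2.imwrite('pics/s8.png',s['pixels'][:,:,::-1])
# scene disc
im=s['pixels'][:,:,::-1]
a=cv2.resize(im[170:210,310:360],None,fx=12,fy=12,interpolation=2); cv2.imwrite('pics/s8c.png',a)
E
```

```text
t 10.65 pos [544.58  54.56 132.06] xang 71.85 zax [-0. -0. -1.] F [-0.07  0.02 -3.04] M [ 0.01  0.01 -0.05] w 13.6
[541.77 122.36  96.  ] [ 63.72 -23.71  35.81]
[567.27 197.72  96.  ] [143.28 -22.95  35.43]
[623.99 180.79  96.  ] [144.86  36.22  35.3 ]
[579.63 141.61  96.  ] [93.8   6.27 35.61]
71.30750883629727 79.56097851704928
163.37971859722663 59.19688909463404
t 10.7 pos [544.58  54.54 132.07] xang 71.85 zax [-0. -0. -1.] F [ 0.38 -1.13 -3.85] M [-0.07  0.02  0.02] w 13.9
tool delta [92.16  6.44  1.62] len 92.39644092816009
```

View pics/s8c.png

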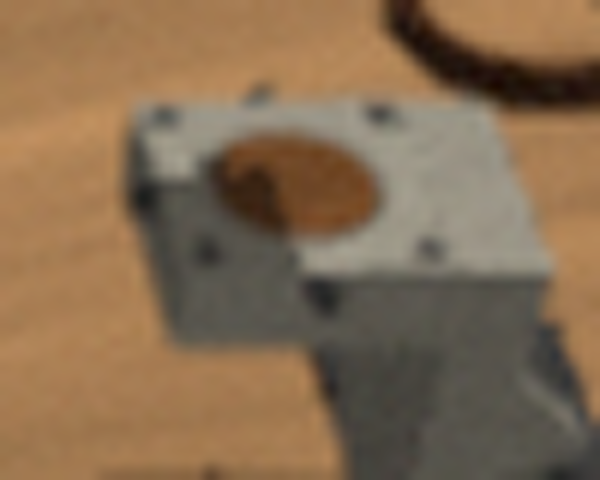

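```bash
python3 -m handwheel '[[[0,0,0],[4,3,1],0],[[0,0,0],[12,2,1],0],[[0,0,0],[15,0,0],0],[[0,0,0],[15,0,0],0],[[0,0,0],[15,0,0],0],[[0,0,0],[12,0,0],0],[[0,0,0],[6,0,0],0],[[0,0,0],[3,0,0],0],[[0,0,0],[0,0,0],0],[[0,0,0],[0,0,0],0]]' >/dev/null
python3 -c "
from h import *
goto(579.4,140.1,130);turn(72)
p=ctrl.get_image('wrist');cv2.imwrite('pics/w9.png',p['pixels'][:,:,::-1])
p=ctrl.get_image('scene');cv2.imwrite('pics/s9.png',cv2.resize(p['pixels'][120:240,270:400,::-1],None,fx=5,fy=5))
goto(579.4,140.1,130)
"
```

```text
t 11.58 pos [578.88 141.63 128.91] xang 71.94 zax [-0. -0. -1.] F [ 0.25 -0.17 -2.89] M [-0.02  0.01  0.02] w 14.0
tool delta [-1.3   0.97 -1.09] len 1.951198026837518
turn [-0.  0. -0.]
t 11.68 pos [578.8  141.12 128.96] xang 71.89 zax [-0. -0. -1.] F [ 0.25  0.1  -2.71] M [ 0.   -0.05  0.03] w 13.9
tool delta [-0.79  0.89 -1.03] len 1.5754030606451843
```

View pics/s9.png

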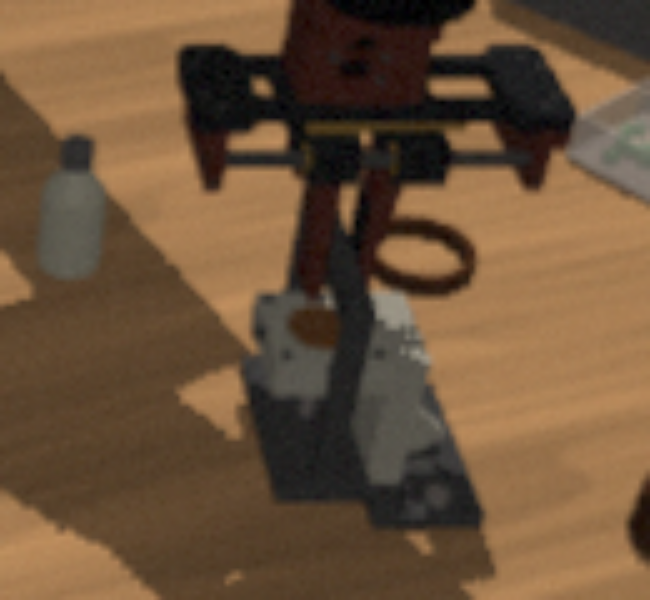

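View pics/w9.png

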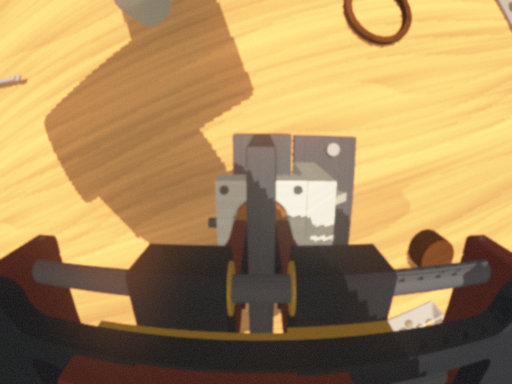

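```bash
python3 - <<'E'
from h import *
o=st(); p=ctrl.get_image('wrist'); im=p['pixels'][:,:,::-1]
cv2.imwrite('pics/w10.png',cv2.resize(im[120:260,190:370],None,fx=4,fy=4,interpolation=2))
E
```

```text
t 11.68 pos [578.8  141.12 128.96] xang 71.89 zax [-0. -0. -1.] F [ 0.25  0.1  -2.71] M [ 0.   -0.05  0.03] w 13.9
```

View pics/w10.png

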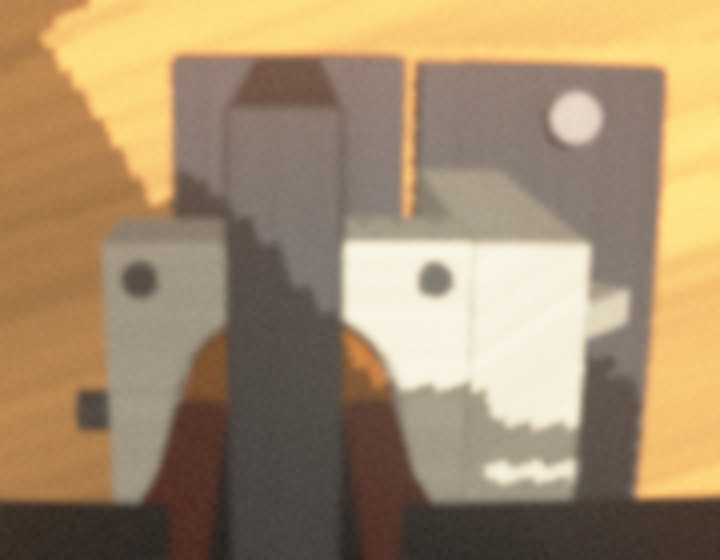

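```bash
python3 - <<'E'
from h import *
o=st(); p=ctrl.get_image('wrist')
for n,u,v,z in(('blk -y',103,243,96),('blk +50',590,240,96),('line+30',474,242,96),('bar',225,105,147),('bar',340,105,147),('foot',174,58,31),('foot',404,58,31),('pfoot',417,62,10),('pfoot',664,70,10),('disctop',286,322,96)):
    w=fpix(p,190+u/4-.4,120+v/4-.4,z); print(n,tool(*(w-o['ee_pos'])))
E
```

```text
t 11.73 pos [578.79 140.92 129.01] xang 71.88 zax [-0. -0. -1.] F [-0.17 -0.78 -2.74] M [-0.04  0.04 -0.02] w 14.2
blk -y [-28.68 -28.53  33.15]
blk +50 [ 50.85 -29.32  32.88]
line+30 [ 31.43 -28.81  32.95]
bar [ -6.06 -55.26 -17.89]
bar [  7.12 -55.27 -17.93]
foot [-22.73 -55.11  98.17]
foot [ 25.92 -55.19  98.  ]
pfoot [ 31.02 -53.31 118.98]
pfoot [ 90.28 -53.17 118.78]
disctop [  1.   -15.34  33.03]
```

```bash
python3 -m handwheel '[[[0,0,0],[0,3,-3],0],[[0,0,0],[0,3,-3],0],[[0,0,0],[0,0,-2],0],[[0,0,0],[0,0,0],0],[[0,0,0],[0,0,0],0],[[0,0,0],[0,0,0],0],[[0,0,0],[0,0,-0.7],0],[[0,0,0],[0,0,-0.7],0],[[0,0,0],[0,0,-0.7],0],[[0,0,0],[0,0,-0.7],0]]' 
cat >> h.py <<'E'
C=np.array([579.8,140.6])
def rel():
    o=st(); a=np.radians(72.0); d=o['ee_pos'][:2]-C
    x=np.array([np.cos(a),np.sin(a)])@d; y=np.array([np.sin(a),-np.cos(a)])@d
    print('rel tool x(ny),y(nx): %.2f %.2f r %.2f ang %.0f'%(x,y,np.hypot(x,y),np.degrees(np.arctan2(x,y))),'tip z',o['ee_pos'][2]-73)
E
python3 -c "
from h import *
rel()"
```

```text
t: 12.62
ee_pos: [584.9, 136.7, 141.2]
orientation: [2.546, 1.84, -0.006]
ft_force: [0.9, 0.4, -10.2]
width: 13.4
t 12.62 pos [584.94 136.73 141.16] xang 71.71 zax [-0. -0. -1.] F [  0.85   0.43 -10.24] M [ 0.03 -0.2  -0.05] w 13.4
rel tool x(ny),y(nx): -2.09 6.09 r 6.44 ang -19 tip z 68.15674274433584
```

Contact: tip at z 68.15 with about 6.5 N, which matches the expected 68 mm underside. I'll slide round the 6 mm circle, pressing lightly.

```bash
python3 -m handwheel '[[[0,0,0],[-1.1,-0.5,-0.5],0],[[0,0,0],[-1.0,-0.75,-0.5],0],[[0,0,0],[-0.8,-0.95,-0.5],0],[[0,0,0],[-0.6,-1.1,-0.5],0],[[0,0,0],[-0.35,-1.2,-0.5],0],[[0,0,0],[-0.1,-1.25,-0.5],0],[[0,0,0],[0.15,-1.25,-0.5],0],[[0,0,0],[0.4,-1.2,-0.5],0],[[0,0,0],[0,0,-0.5],0],[[0,0,0],[0,0,-0.5],0]]' >/dev/null
python3 -c "
from h import *
rel()"
```

```text
t 13.45 pos [578.56 137.92 141.42] xang 71.7 zax [ 0.  0. -1.] F [  6.04   1.81 -17.39] M [ 0.41 -1.23  0.07] w 14.0
rel tool x(ny),y(nx): -2.93 -0.35 r 2.95 ang -97 tip z 68.41545538407405
```

```bash
python3 -m handwheel '[[[0,0,0],[0,0,1],0],[[0,0,0],[-1,-2,1],0],[[0,0,0],[-1,-1,0],0],[[0,0,0],[0,0,0],0],[[0,0,0],[0,0,0],0],[[0,0,0],[0,0,0],0],[[0,0,0],[0,0,0],0],[[0,0,0],[0,0,-0.3],0],[[0,0,0],[0,0,-0.3],0],[[0,0,0],[0,0,-0.3],0]]' >/dev/null
python3 -c "
from h import *
rel()
p=ctrl.get_image('wrist');cv2.imwrite('pics/w11.png',cv2.resize(p['pixels'][120:260,190:370,::-1],None,fx=4,fy=4,interpolation=2))
rel()"
```

```text
t 14.28 pos [572.98 136.4  143.44] xang 71.71 zax [ 0. -0. -1.] F [ 0.07  0.16 -4.25] M [-0.08  0.06  0.03] w 13.3
rel tool x(ny),y(nx): -6.11 -5.19 r 8.01 ang -130 tip z 70.44453664474801
t 14.33 pos [573.04 136.44 143.52] xang 71.71 zax [ 0. -0. -1.] F [-0.2  -0.54 -3.54] M [-0.03  0.03  0.01] w 13.8
rel tool x(ny),y(nx): -6.05 -5.14 r 7.94 ang -130 tip z 70.52288924317651
```

View pics/w11.png

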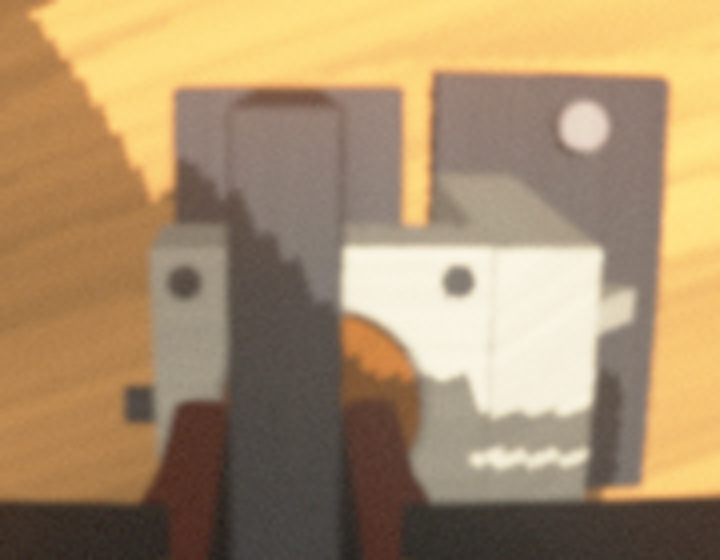

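```bash
python3 - <<'E'
from h import *
o=ctrl.get_obs(); p=ctrl.get_image('wrist')
lift=o['ee_pos'][2]-110
for n,u,v,z in(('bar',227,105,128+lift),('bar',340,105,128+lift),('foot',176,90,12+lift),('foot',402,90,12+lift),('blk-y',152,247,96),('blk+50',602,246,96)):
    w=fpix(p,190+u/4-.4,120+v/4-.4,z); print(n,tool(*(w-o['ee_pos'])))
p=ctrl.get_image('scene');cv2.imwrite('pics/s11.png',cv2.resize(p['pixels'][120:240,270:400,::-1],None,fx=5,fy=5))
E
```

```text
bar [ -5.82855542 -55.29176219 -18.1039053 ]
bar [  7.09983676 -55.30230404 -18.1030543 ]
foot [-22.35431237 -48.28948512  97.90829019]
foot [ 25.57343344 -48.35410188  97.91139723]
blk-y [-22.32975557 -24.83552386  47.47498778]
blk+50 [ 57.01658716 -25.28592227  47.47948888]
```

View pics/s11.png

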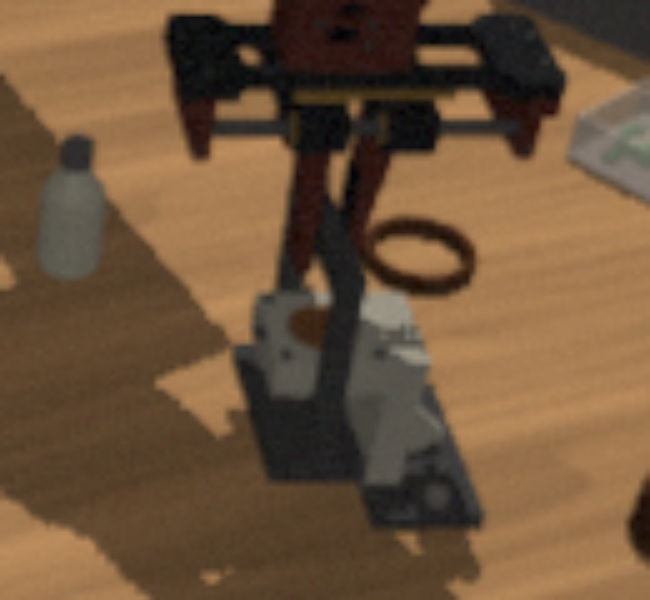

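The wrist view shows the yoke has pivoted about 3.4° in the jaws, with the foot towards nest +x. The tip is at 70.5 mm with no load, above the 68 mm underside, so it is in the hole at about nest (0,-6). I'll straighten the yoke about its tip and go up gently.

```bash
python3 -m handwheel '[[[0.015,0,0],[0,1.1,0],0],[[0.015,0,0],[0,1.1,0],0],[[0.015,0,0],[0,1.1,0],0],[[0.012,0,0],[0,0.9,0],0],[[0,0,0],[0,0,0],0],[[0,0,0],[0,0,0],0],[[0,0,0],[0,0,-0.6],0],[[0,0,0],[0,0,-0.6],0],[[0,0,0],[0,0,-0.6],0],[[0,0,0],[0,0,0],0]]' >/dev/null
python3 - <<'E'
from h import *
rel()
p=ctrl.get_image('wrist');cv2.imwrite('pics/w12.png',cv2.resize(p['pixels'][120:260,190:370,::-1],None,fx=4,fy=4,interpolation=2))
rel()
r,t=cam(p); print('cam z',-r.T@t)
E
```

```text
t 15.27 pos [577.91 134.66 144.78] xang 71.69 zax [-0.06  0.02 -1.  ] F [ 0.27  0.5  -3.81] M [-0.01 -0.03  0.03] w 14.3
rel tool x(ny),y(nx): -6.23 0.04 r 6.23 ang -90 tip z 71.77764306819466
t 15.32 pos [577.86 134.7  144.74] xang 71.7 zax [-0.06  0.02 -1.  ] F [-0.24 -0.33 -2.99] M [-0.01 -0.14 -0.  ] w 13.7
rel tool x(ny),y(nx): -6.21 -0.02 r 6.21 ang -90 tip z 71.73998433052893
cam z [523.4  153.64 302.84]
```

View pics/w12.png

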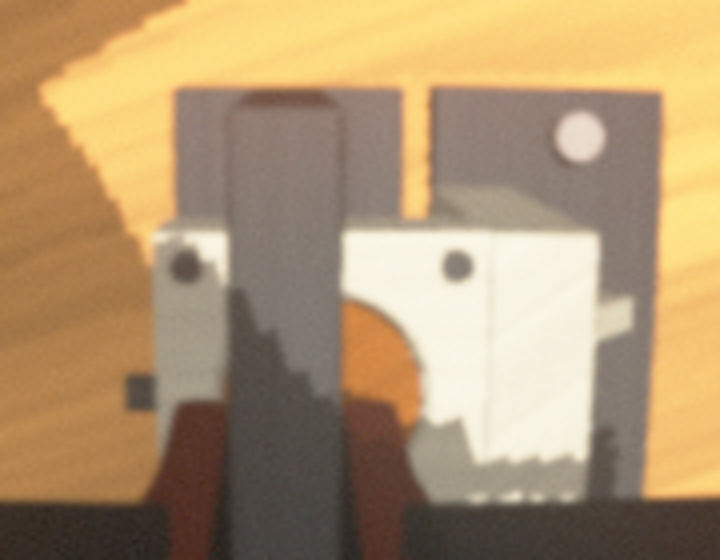

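```bash
python3 -m handwheel '[[[0,0,0],[0,-0.06,-1],0],[[0,0,0],[0,-0.06,-1],0],[[0,0,0],[0,-0.06,-1],0],[[0,0,0],[0,-0.06,-1],0],[[0,0,0],[0,-0.06,-1],0],[[0,0,0],[0,-0.06,-1],0],[[0,0,0],[0,-0.06,-1],0],[[0,0,0],[0,-0.06,-1],0],[[0,0,0],[0,0,-0.5],0],[[0,0,0],[0,0,-0.5],0]]' >/dev/null
python3 -c "
from h import *
rel()"
```

```text
t 16.15 pos [577.15 134.72 153.75] xang 71.72 zax [-0.06  0.02 -1.  ] F [ 1.54  0.15 -8.86] M [ 0.13 -0.51 -0.03] w 13.8
rel tool x(ny),y(nx): -6.41 -0.70 r 6.45 ang -96 tip z 80.75243964045521
```

```bash
python3 -m handwheel '[[[0,0,0],[0,0,-1],0],[[0,0,0],[0,0,-1],0],[[0,0,0],[0,0,-1],0],[[0,0,0],[0,0,-1],0],[[0,0,0],[0,0,-1],0],[[0,0,0],[0,0,-0.5],0],[[0,0,0],[0,0,-0.5],0],[[0,0,0],[0,0,-0.3],0],[[0,0,0],[0,0,-0.3],0],[[0,0,0],[0,0,-0.3],0]]' >/dev/null
python3 -c "
from h import *
rel()"
```

```text
t 16.98 pos [576.46 134.13 158.26] xang 71.72 zax [-0.06  0.02 -1.  ] F [  1.38   1.06 -12.05] M [ 0.06 -0.59 -0.04] w 13.7
rel tool x(ny),y(nx): -7.18 -1.18 r 7.28 ang -99 tip z 85.2610523522925
```

```bash
python3 -m handwheel '[[[0,0,0],[0.1,0.1,-0.7],0],[[0,0,0],[0.1,0.1,-0.7],0],[[0,0,0],[0.1,0.1,-0.7],0],[[0,0,0],[0.1,0.1,-0.7],0],[[0,0,0],[0.1,0.1,-0.5],0],[[0,0,0],[0.1,0.1,-0.5],0],[[0,0,0],[0,0,-0.4],0],[[0,0,0],[0,0,-0.4],0],[[0,0,0],[0,0,-0.4],0],[[0,0,0],[0,0,-0.4],0]]' >/dev/null
python3 -c "
from h import *
rel()
p=ctrl.get_image('wrist');cv2.imwrite('pics/w13.png',cv2.resize(p['pixels'][120:260,190:370,::-1],None,fx=4,fy=4,interpolation=2))
p=ctrl.get_image('scene');cv2.imwrite('pics/s13.png',cv2.resize(p['pixels'][120:240,270:400,::-1],None,fx=5,fy=5))
rel()"
```

```text
t 17.82 pos [576.29 134.27 162.43] xang 71.72 zax [-0.07  0.02 -1.  ] F [  2.91  -0.49 -17.49] M [ 0.08 -0.92 -0.02] w 13.5
rel tool x(ny),y(nx): -7.11 -1.39 r 7.24 ang -101 tip z 89.4291667010747
t 17.92 pos [576.29 134.25 162.41] xang 71.72 zax [-0.07  0.02 -1.  ] F [  2.41   1.72 -18.35] M [ 0.06 -0.9  -0.05] w 13.7
rel tool x(ny),y(nx): -7.13 -1.37 r 7.26 ang -101 tip z 89.41195332339521
```

View pics/w13.png

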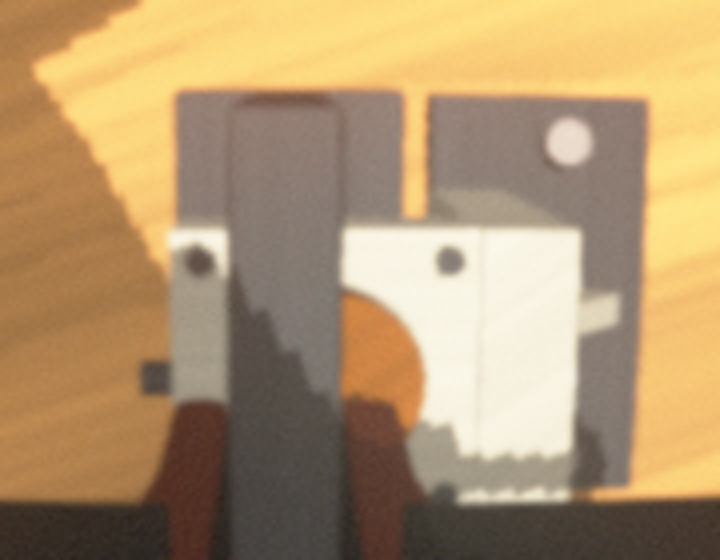

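View pics/s13.png

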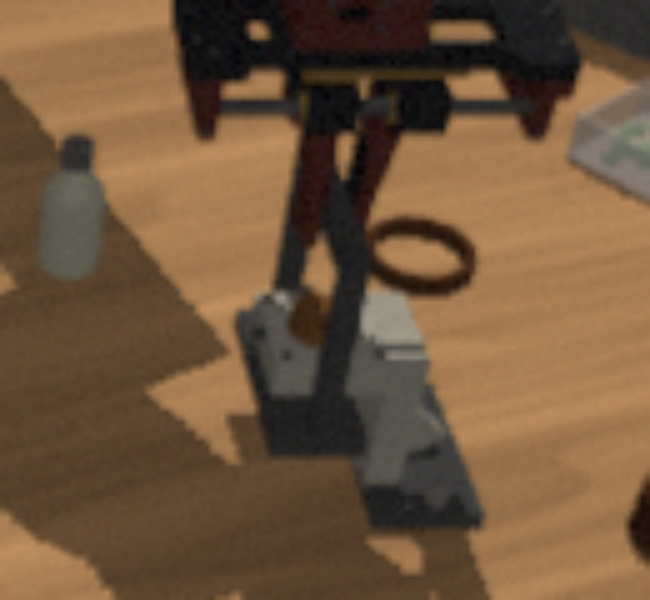

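```bash
python3 -m handwheel '[[[0,0,0],[0,0,-0.3],0],[[0,0,0],[0,0,-0.3],0],[[0,0,0],[0,0,-0.3],0],[[0,0,0],[0,0,0],0],[[0,0,0],[0,0,0],0],[[0,0,0],[0,0,0],0],[[0,0,0],[0,0,0],0],[[0,0,0],[0,0,0],0],[[0,0,0],[0,0,0],0],[[0,0,0],[0,0,0],0]]' >/dev/null
python3 -c "
from h import *
rel()"
```

```text
t 18.75 pos [576.22 134.31 162.44] xang 71.72 zax [-0.07  0.02 -1.  ] F [  2.88   0.77 -18.81] M [ 0.13 -0.95  0.01] w 13.8
rel tool x(ny),y(nx): -7.09 -1.46 r 7.24 ang -102 tip z 89.43504743298638
```

The collar has met: tip at 89.4 mm, and further small steps don't move it at about 15 N. Next I lower it straight down.

```bash
python3 -m handwheel '[[[0,0,0],[0,0.06,1],0],[[0,0,0],[0,0.15,2],0],[[0,0,0],[0,0.2,3],0],[[0,0,0],[0,0.25,4],0],[[0,0,0],[0,0.25,4],0],[[0,0,0],[0,0.25,4],0],[[0,0,0],[0,0.25,4],0],[[0,0,0],[0,0.25,4],0],[[0,0,0],[0,0.25,4],0],[[0,0,0],[0,0.1,2],0]]' >/dev/null
python3 -c "
from h import *
rel()
p=ctrl.get_image('wrist');cv2.imwrite('pics/w14.png',cv2.resize(p['pixels'][120:260,190:370,::-1],None,fx=4,fy=4,interpolation=2))
p=ctrl.get_image('scene');cv2.imwrite('pics/s14.png',cv2.resize(p['pixels'][120:240,270:400,::-1],None,fx=5,fy=5))
rel()"
```

```text
t 19.58 pos [579.1  134.92 134.71] xang 71.72 zax [-0.06  0.02 -1.  ] F [-0.22  0.04 -3.26] M [-0.01 -0.05  0.03] w 13.7
rel tool x(ny),y(nx): -5.61 1.09 r 5.72 ang -79 tip z 61.70976701492424
t 19.68 pos [578.99 134.92 134.76] xang 71.72 zax [-0.06  0.02 -1.  ] F [ 0.77 -1.07 -3.15] M [-0.01 -0.04 -0.03] w 13.7
rel tool x(ny),y(nx): -5.66 0.98 r 5.74 ang -80 tip z 61.75782185096284
```

View pics/s14.png

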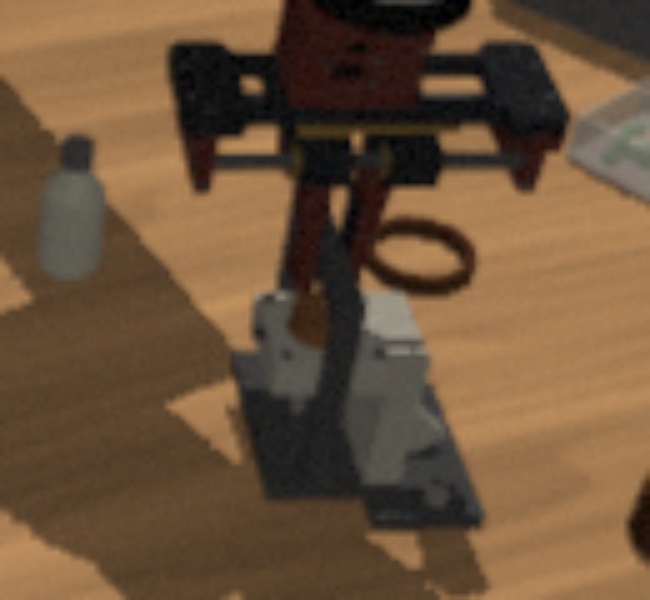

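View pics/w14.png

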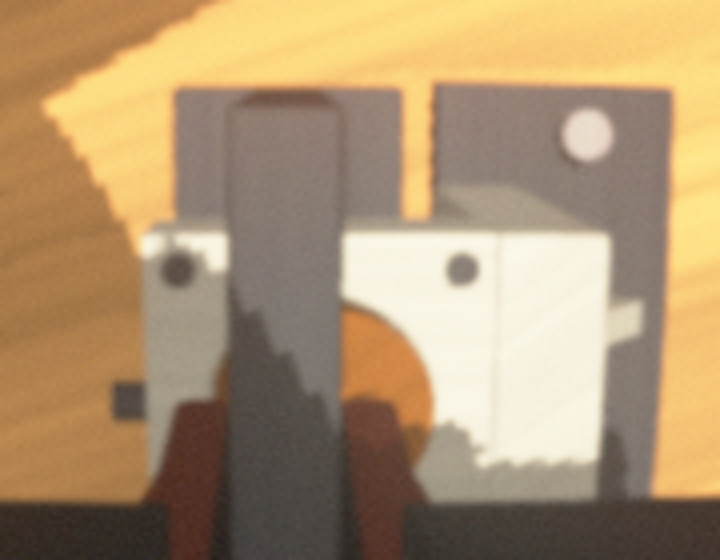

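```bash
python3 -m handwheel '[[[0,0,0],[-5,0,0.5],0],[[0,0,0],[-12,0,0.5],0],[[0,0,0],[-15,0,0],0],[[0,0,0],[-18,0,0],0],[[0,0,0],[-18,0,0],0],[[0,0,0],[-18,0,0],0],[[0,0,0],[-18,0,0],0],[[0,0,0],[-14,0,0],0],[[0,0,0],[-8,0,0],0],[[0,0,0],[-3,0,0],0]]' >/dev/null
python3 -c "
from h import *
rel()
p=ctrl.get_image('scene');cv2.imwrite('pics/s15.png',cv2.resize(p['pixels'][120:270,220:400,::-1],None,fx=4,fy=4))
p=ctrl.get_image('wrist');cv2.imwrite('pics/w15.png',p['pixels'][:,:,::-1])
rel()"
```

```text
t 20.52 pos [533.21  -0.84 135.  ] xang 71.71 zax [-0.06  0.02 -1.  ] F [ 0.46 -0.32 -3.14] M [ 0.   -0.07 -0.01] w 14.1
rel tool x(ny),y(nx): -148.91 -0.60 r 148.91 ang -90 tip z 61.99522989538727
t 20.62 pos [533.76   0.1  134.98] xang 71.72 zax [-0.06  0.02 -1.  ] F [ 0.48  0.02 -3.69] M [ 0.08 -0.08  0.05] w 13.9
rel tool x(ny),y(nx): -147.85 -0.37 r 147.85 ang -90 tip z 61.980155867652144
```

View pics/s15.png

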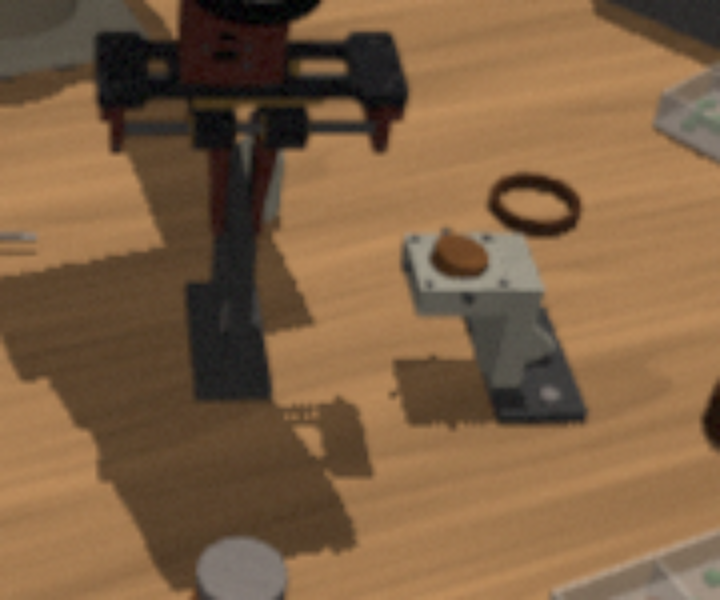

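View pics/w15.png

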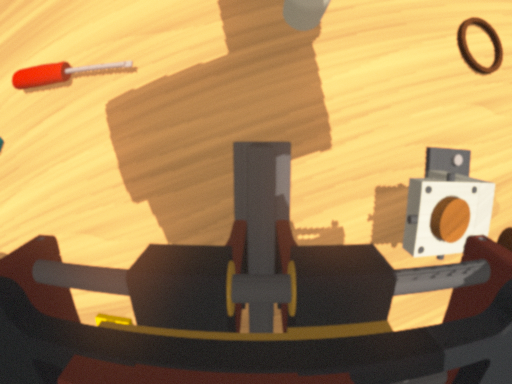

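```bash
python3 -m handwheel '[[[0,0,0],[0,0.12,2],0],[[0,0,0],[0,0.25,4],0],[[0,0,0],[0,0.3,5],0],[[0,0,0],[0,0.3,5],0],[[0,0,0],[0,0.2,4],0],[[0,0,0],[0,0.1,2],0],[[0,0,0],[0,0,0.5],0],[[0,0,0],[0,0,0.5],0],[[0,0,0],[0,0,0.5],0],[[0,0,0],[0,0,0.5],0]]' >/dev/null
python3 -c "
from h import *
rel()
"
```

```text
t 21.45 pos [535.19   3.62 110.35] xang 72.0 zax [-0.06  0.02 -1.  ] F [-3.54 -0.87  4.72] M [-0.43  0.47 -0.06] w 13.6
rel tool x(ny),y(nx): -144.06 -0.10 r 144.06 ang -90 tip z 37.34623803039558
```

```bash
python3 -m handwheel '[[[0,0,0],[0,0,-0.2],0],[[0,0,0],[0,0,-0.2],0],[[0,0,0],[0,0,0],0.2],[[0,0,0],[0,0,0],0.6],[[0,0,0],[0,0,0],1],[[0,0,0],[0,0,0],1],[[0,0,0],[0,0,0],1],[[0,0,0],[0,0,0],1],[[0,0,0],[0,0,0],1],[[0,0,0],[0,0,0],1]]' >/dev/null
python3 -c "
from h import *
rel()
p=ctrl.get_image('wrist');cv2.imwrite('pics/w16.png',p['pixels'][:,:,::-1])
"
```

```text
t 22.28 pos [536.94   4.08 111.22] xang 72.0 zax [-0.05  0.02 -1.  ] F [-0.88 -0.1  -0.29] M [-0.    0.03 -0.02] w 60.6
rel tool x(ny),y(nx): -143.09 1.42 r 143.09 ang -89 tip z 38.222588214651466
```

View pics/w16.png

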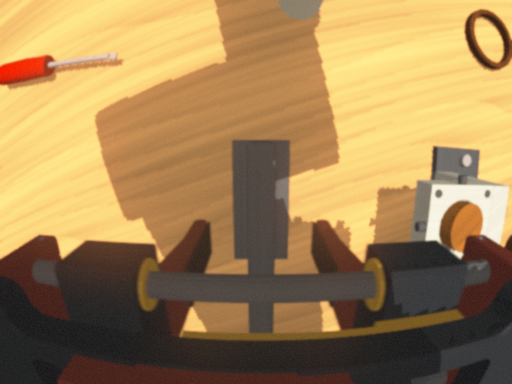

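```bash
python3 -m handwheel '[[[0,0,0],[0,-0.3,-5],1],[[0,0,0],[0,-0.6,-10],1],[[0,0,0],[0,-1,-18],1],[[0,0,0],[0,-1,-20],1],[[0,0,0],[0,-1,-20],1],[[0,0,0],[-10,-20,-20],1],[[0,0,0],[-20,-28,-10],1],[[0,0,0],[-20,-30,0],1],[[0,0,0],[-20,-30,0],1],[[0,0,0],[0,0,0],1]]' >/dev/null
python3 -c "
from h import *
rel()
np.set_printoptions(precision=1,suppress=True)
for n in('scene','top'):
    p=ctrl.get_image(n);cv2.imwrite('pics/%s17.png'%n,p['pixels'][:,:,::-1])
    if n=='scene': cv2.imwrite('pics/s17c.png',cv2.resize(p['pixels'][120:270,220:400,::-1],None,fx=4,fy=4,interpolation=2))
    for q in('yoke_grip','rod_tip','disc_center','bowl','glue','bead_jar','bangle'): print(n,q,[(round(d['score'],2),toworld(p,d['position'])) for d in ctrl.spot_point(p,q)][:4])
"
```

```text
t 23.17 pos [411.87 -30.48 231.17] xang 72.13 zax [-0.05  0.02 -1.  ] F [-0.44  0.17 -0.72] M [ 0.08 -0.06  0.01] w 87.4
rel tool x(ny),y(nx): -214.60 -106.84 r 239.73 ang -116 tip z 158.16903041221175
scene yoke_grip [(0.92, array([536. ,  -0.3, 121.1])), (0.9, array([ 367.3, -358.3,  120.5])), (0.72, array([ 534.5, -405.5,   -0.5])), (0.66, array([ 674.3, -247.6,  119.6]))]
scene rod_tip [(0.97, array([535. ,  -0.8,  36.8])), (0.75, array([ 674.2, -249.9,   37. ])), (0.57, array([ 364.8, -353.8,   38.1]))]
scene disc_center [(0.41, array([576.7, 141.4,  98.7]))]
scene bowl [(0.94, array([ 531. , -406.1,    1.3]))]
scene glue [(0.62, array([365.7,  92.3,   5.4]))]
scene bead_jar [(0.64, array([741. , -85. ,   3.1]))]
scene bangle [(0.76, array([438.6, 309.1,   0.2]))]
top yoke_grip [(0.8, array([ 365.2, -356.9,  121.9])), (0.68, array([ 678.8, -251. ,  127.4])), (0.59, array([537.2,  -1.1, 118.7]))]
top rod_tip [(0.75, array([ 367.4, -357.6,   32.6])), (0.69, array([ 673.7, -251.9,   34.8])), (0.52, array([535.9,  -0.5,  34.5]))]
top disc_center [(0.73, array([581.1, 141.4,  94.8])), (0.59, array([536.5,   1.8,  36.8]))]
top bowl [(0.85, array([ 536.2, -406.4,    2.5]))]
top glue [(0.51, array([368.8,  99.4,  -3. ]))]
top bead_jar [(0.81, array([745.6, -81.4,   1. ]))]
top bangle [(0.84, array([439.8, 310.2,  -3.8]))]
```

View pics/s17c.png

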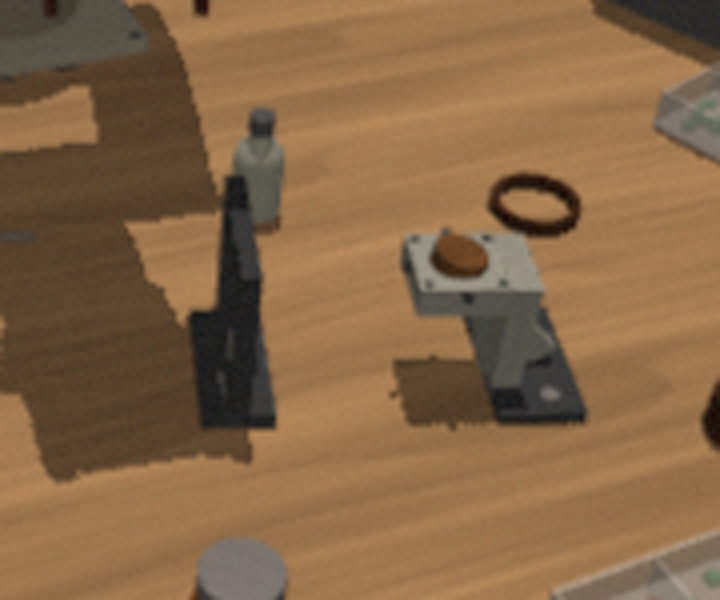

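View pics/top17.png

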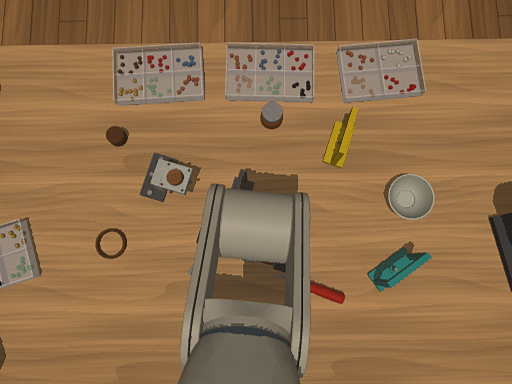

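```bash
python3 - <<'E'
from h import *
p=ctrl.get_image('scene'); a=cv2.imread('pics/scene0.png'); b=p['pixels'][:,:,::-1]
f=lambda i:cv2.resize(i[168:212,312:364],None,fx=7,fy=7,interpolation=2)
B=f(b).copy(); 
def ring(img,z,col):
    for t in np.linspace(0,2*np.pi,60):
        u=proj(p,[579.8+18*np.cos(t),140.6+18*np.sin(t),z]); cv2.circle(img,tuple(np.round((u-[312,168]+.5)*7).astype(int)),1,col,-1)
A=f(a).copy(); ring(A,96,(0,255,0)); ring(B,105,(0,255,0)); ring(B,96,(255,0,0))
cv2.imwrite('pics/cmp.png',np.hstack([A,B]))
st()
E
```

```text
t 24.02 pos [417.54 -29.91 230.51] xang 72.17 zax [-0.05  0.02 -1.  ] F [ 0.06  0.05 -0.36] M [-0.01 -0.06  0.01] w 87.6
```

View pics/cmp.png

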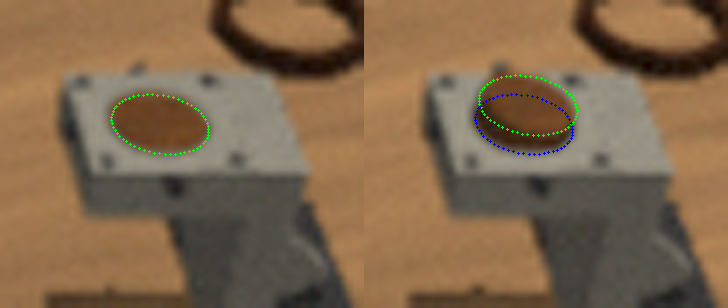

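```bash
python3 -c "
from workcell import ctrl
print(ctrl.close_job(), ctrl.get_obs()['t'])"
```

```text
the job is handed in; nothing more can be done
the job is handed in; nothing more can be done
```

The disc now stands up out of the pocket and is still held in it. The dark steel yoke is upright on the bench about 140 mm from the nest, and the job is handed in at about 24 s.

**What I did:** I took the yoke by its top bar and brought it in from the open side. The rod touched the underside at about 68 mm. I slid it lightly around until it found the hole, about 6 mm towards the nest's -y. I pushed up until the collar stalled at tip height 89.4 mm, against about 89 mm expected. Then I lowered the yoke, drew it out and set it down.

**Last checks:**
- **Disc height:** the pictures put it about 9 mm higher, at most slightly tilted, and the networks' estimates (±4 mm) agree.
- **Yoke:** it stands at about (536, 0) with its rod tip at about 37 mm, so it is flat on its foot.
- **Bowl, bottle, jar and bangle:** they are where they were, within the ±4 mm of the measurements.
- **Robot:** the gripper is open and clear of everything.

**What did not go smoothly:**
- **Yoke pivot:** while I felt for the hole, friction turned the yoke about 3.4° in the jaws. I tilted the tool to make the rod vertical again before pushing up.
- **Force on the nest:** the highest reading was about 14 N while feeling for the hole and about 15 N with the collar seated, part of that being the disc's own resistance. Forces were read only at the end of each move, so a brief higher peak is possible.

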